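# Click the grain dispenser's portion dial to the long mark

## Robot

A 7-joint arm with a two-finger parallel gripper is mounted at the origin on the work surface. World frame = base frame: x ahead of the robot, y to its left, z up, the work surface at z = 0. Lengths are in mm, angles in rad, forces in N, time in s.
With the tool pointing down it reaches from about 400 to 875 mm from the base axis. Payload 4.4 kg.
Tool frame: the origin (TCP) lies midway between the tips of the shut fingers; the grasp point (between the pads) lies 19 mm behind it; z points along the fingers, y is the line along which they close (so a half turn about z gives the same grasp; the last joint's range is limited). The gripper opens to 85 mm and grips with 20 to 120 N. Pads are 22 mm wide; open, the fingers measure 114 mm over their backs; the gripper's body (76 mm by 85 mm) begins 54 mm behind the grasp point. The pads swing forward as they close: fully open they stand 13 mm farther back than shut.
Start: joints at [1.08, 0.628, 0.038, 1.517, -0.027, 0.996, -0.02], TCP at [267.919, -592.231, 203.613] pointing down, gripper open.
Joint ranges: [-3.06, 3.06], [-0.37, 2.12], [-1.25, 1.32], [0.18, 2.47], [-1.1, 4.24], [0.23, 1.98], [-2.94, 2.94]. Speed limits (rad/s): [2.57, 2.57, 3.14, 3.14, 3.14, 3.14, 3.14].

## Interface

Orientations are given as [roll, pitch, yaw] about the fixed x, y, z axes, in that order (R = Rz(yaw) Ry(pitch) Rx(roll)).
In Python, from cell import monitor, cams, ctrl gives the robot as it stands.
- The arm moves only by the tool drive_tool, never from a script. Its argument "motion" is a list of rows, each an object with "fingers": the opening, from 0 (shut) to 1 (fully open); "linear": the shift along the tool's x, y, z in m, a list of three; "twist": the turn about the tool's z in rad. In form: [{"fingers": fingers, "linear": [x, y, z], "twist": twist}, ...]. A call has 1 to 5 rows; each row shifts and turns the commanded pose from where the row before left it, along the tool's axes as they then stand; what a row does not reach is not made up. A row lasts 1/12 s, in which the tool goes at most 41.7 mm and 7.16 degrees, less where a joint would pass 70% of its speed; a pose out of reach is approached as far as the arm can. A call with a gripper value outside its range is refused whole. The fingers move at their own pace and stop on an object; the grip force is fixed at half the most. Time passes only in rows, so rows that do not move let the fingers close. It gives the time, the measured TCP pose, the force, the opening and the grip force at its end, in the units of the state.
- monitor.read_state(): the state, without advancing time (a new reading comes with each control period).
- cams.get_image(name): name is "side" or "top"; returns a dict with "color" (420x560x3 uint8, blue, green, red), "K" (3x3 intrinsics, pixels), "R" (3x3) and "t" (3): a world point X has camera coordinates R X + t. Camera axes: x right, y down, z forward; pixel columns grow to the right and rows downward; lengths in mm; the calibration is good to about 2 mm. A picture is of the moment at which its call begins. There is no depth.
- ctrl.finish_job(): hands the job in; it is judged then, once.
The state is a dict: "clock": time; "qpos": joint angles; "qd": joint speeds; "tau": joint torques, N m; "eef_pos": TCP position; "tool_rot": TCP orientation; "force": force on the tool from outside, world axes, zero at the start; "torque": the same for the moment, N m; "width": finger opening in mm; "gripper_force": force on a finger pad.
Only numpy, scipy, OpenCV 4.12 (cv2) and the standard library are available. Lean on these libraries where they do the work, as an engineer would, in place of code of your own. Each camera call takes 0.05 s, during which the arm holds its last target. There are 200 camera calls.

## Task

Turn the knurled portion dial on top of the white grain dispenser with your fingertips until it clicks in with its pointer at the long mark, then take your hand away. Do not lift, shift or tip the full dispenser, and leave the bottle, jar, tin and packet beside it where they stand.

Things in the scene. Friction and masses are not known exactly. Their poses are not given: they have to be found in the camera images.
- dispenser: full grain dispenser, loose on the work surface, about 4.5 kg: white casing 210 x 210 mm, 150 mm tall, flat top. Origin: centre of its underside, z up. Its front (own -x) has the chute and a catch tray reaching 163 mm from the origin, 41 mm high. On the middle of its top is the dial, and round it six flat dark marks, 30 degrees apart, from 56 mm off the dial's axis.
- dial (a joint): dial angle, rad, growing clockwise seen from above. Detents at 0, 0.524, 1.047, 1.571 (the long mark), 2.094, 2.618, one per mark; end stops at -0.2 and 2.82. Starts in one of the first three. Leaving a detent takes about 0.1 N m (2 N along the rim); past half way it snaps into the next by itself, and it stays there when let go.
- dial_center (a point): centre of the dial's flat top, on its axis, 174 mm above the work surface; does not turn with the dial. The dial is a grey knurled disc, 100 mm diameter, 24 mm tall, too wide to pinch; it is turned by friction: a fingertip pressed on its flat top off the centre and swept round the axis, or rubbed along its rim.
- pointer_tip (a point): outer end of the pointer, a flat white bar on the dial's top, 48 mm from the axis; turns with the dial
- long_mark (a point): middle of the long mark on the casing's top, 71 mm from the dial's axis towards the casing's front, at 150 mm height. It is 30 mm long, the other five marks 9 mm.
- sauce_bottle: amber sauce bottle, 60 mm diameter, 190 mm tall; bystander; origin at the centre of its underside
- bean_jar: glass jar with a steel lid, 80 mm diameter, 120 mm tall; bystander; origin at the centre of its underside
- tin: food tin, 74 mm diameter, 105 mm tall; bystander; origin at the centre of its underside
- packet: upright cardboard packet, 45 x 75 x 130 mm; bystander; origin at the centre of its underside

How it is judged (in metres and radians):
On the way:
1. the dial has clicked in at the long mark (value of joint dial between 1.4508 and 1.6908 rad), for 0.2 s.
At the end, for the whole second after the job is handed in: The dial rests in the detent at the long mark (joint 1.571 within 0.12 rad) and is still; the dispenser stands upright within 25 mm of where it stood; the bottle, jar, tin and packet are within 30 mm of where they stood (all of step 1 and velocity of joint dial between -0.05 and 0.05 rad/s and distance of dispenser from where it was at the start of the episode below 0.025 m and angle between dispenser's own z axis and vertical below 0.05 rad and distance of each of sauce_bottle, bean_jar, tin, packet from where it was at the start of the episode below 0.03 m); the robot touches nothing.
It fails at once if the arm or the gripper's body, not the fingers, pushes the dispenser or its dial (contact force between the arm and dispenser above 3 N).
It fails at once if the dispenser is lifted, shifted by more than 25 mm or tipped (distance of dispenser from where it was at the start of the episode above 0.025 m or angle between dispenser's own z axis and vertical above 0.1 rad).
It fails at once if a bystander is lifted or moved by more than 30 mm (distance of any of sauce_bottle, bean_jar, tin, packet from where it was at the start of the episode above 0.03 m).
It also fails if it takes over 58 s, if anything falls off the work surface, if the arm or the gripper's body presses on something with over 40 N, if the wrist force passes 120 N, or if a joint passes its speed limit or range.

## Working session

There is one attempt and no reset: what is moved stays moved. The work goes in short steps, Python scripts to look and compute and a tool call to move; the robot and the scene stay as the last step left them, time stands still between calls to the robot, and variables do not carry over. Pictures are saved under pics/ and viewed, at most 10 in all, crops included, and the job is handed in when it is done.

Besides the shell and the picture viewer there is one more tool, called in YAML: its name, and indented under it one key for each argument. drive_tool: Moves the arm, as the interface text tells. Its arguments: {"type":"object","properties":{"motion":{"type":"array"}},"required":["motion"]}

```bash
mkdir -p pics
python3 - <<'E'
from cell import monitor,cams
import cv2,pickle
for n in("top","side"):
    d=cams.get_image(n);cv2.imwrite(f"pics/{n}0.png",d["color"]);pickle.dump(d,open(f"pics/{n}0.pkl","wb"))
    print(n,d["K"],d["R"],d["t"])
print(monitor.read_state())
E
```

```text
top [[431.53548112   0.         278.58005811]
 [  0.         431.53548112 212.01478467]
 [  0.           0.           1.        ]] [[-0.01823663 -0.99927753 -0.03334445]
 [-0.99108061  0.02247019 -0.13135565]
 [ 0.13201001  0.03065155 -0.99077436]] [  35.1908363   560.910297   1140.10413021]
side [[379.67116277   0.         280.14681951]
 [  0.         379.67116277 207.58123239]
 [  0.           0.           1.        ]] [[-0.8449072  -0.53478234  0.01181819]
 [-0.42469806  0.6572242  -0.62264589]
 [ 0.32521283 -0.53109716 -0.78241448]] [465.15300082 307.14769484 960.06006701]
{'clock': 0.1, 'qpos': array([ 1.08019261,  0.62925995,  0.03843964,  1.5182546 , -0.02698643,
        0.99627739, -0.02002565]), 'qd': array([-0.00036724, -0.00319799, -0.00109518, -0.0018713 ,  0.00037818,
       -0.00135919, -0.00030624]), 'tau': array([ 2.61150766e-03, -5.64525640e+01,  1.23004429e+00, -1.93971330e+01,
        1.12019404e-02,  5.38170090e-03,  2.68527195e-06]), 'eef_pos': array([ 267.67492191, -591.67605854,  202.78117437]), 'tool_rot': array([-3.13991139e+00,  2.51914511e-05,  4.24789911e-01]), 'force': array([-0.45593777,  0.09125081,  0.14009551]), 'torque': array([-0.0085966 , -0.00751738, -0.02005511]), 'gripper_force': 0.0, 'width': 85.61205977268291}
```

View pics/top0.png

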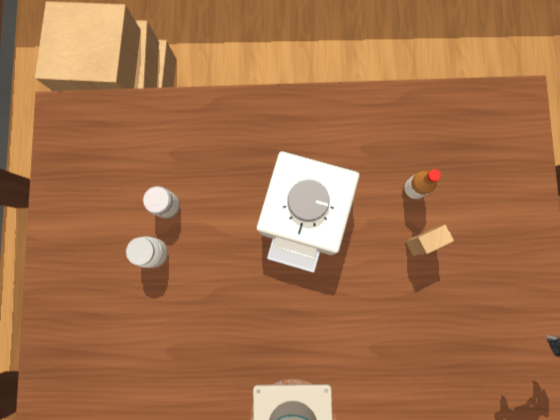

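View pics/side0.png

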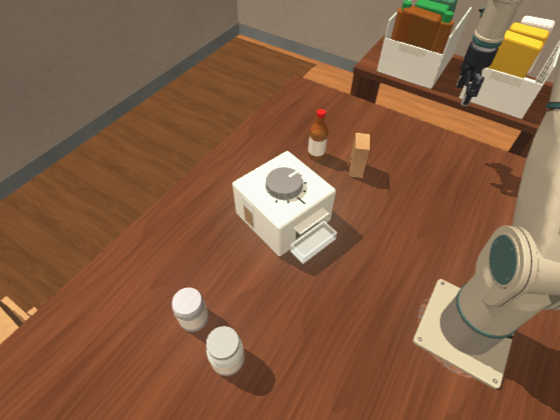

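The top view shows the dispenser with its dial at about (309,200), the pointer towards (327,205) and the long mark near (300,228). The bottle (420,185) and packet (430,240) stand on the robot's right, and the jar and tin on its left. Next I measure these.

```bash
cat > h.py <<'E'
import numpy as np,cv2
def ray(d,p,z):
    v=d["R"].T@np.linalg.solve(d["K"],[p[0],p[1],1.]); c=-d["R"].T@d["t"]
    return c+v*(z-c[2])/v[2]
def proj(d,X):
    q=d["K"]@(d["R"]@np.array(X,float)+d["t"]); return q[:2]/q[2]
def blobs(m,amin):
    n,l,s,c=cv2.connectedComponentsWithStats(m.astype(np.uint8))
    return [(c[i],s[i],l==i) for i in range(1,n) if s[i][4]>=amin]
def measure(d,box,dz=174,verbose=True):
    x0,y0,x1,y1=box; g=d["color"][y0:y1,x0:x1].astype(int); o=np.array([x0,y0])
    mx=g.max(2);mn=g.min(2)
    grey=(mx<175)&(mx>95)&(mx-mn<35)
    b=max(blobs(grey,50),key=lambda b:b[1][4])
    h=cv2.convexHull(np.argwhere(b[2])[:,::-1].astype(np.float32))
    P=np.array([ray(d,p[0]+o,174)[:2] for p in h]); c,r=cv2.minEnclosingCircle(P.astype(np.float32))
    c=np.array(c); print("dial",c.round(1),"r",round(r,1))
    disk=cv2.fillConvexPoly(np.zeros(g.shape[:2],np.uint8),h.astype(np.int32),1)
    for nm,m,z in(("white",(mn>185)&(disk>0),174),("dark",(mx<80),150)):
        for q in blobs(m,2):
            X=ray(d,q[0]+o,z)[:2]; w=X-c
            if np.hypot(*w)<90: print(nm,(q[0]+o).round(1),q[1][4],X.round(1),"r",np.hypot(*w).round(1),"az",np.degrees(np.arctan2(w[1],w[0])).round(1))
    return c
E
python3 - <<'E'
from h import *
import pickle
t=pickle.load(open("pics/top0.pkl","rb"));s=pickle.load(open("pics/side0.pkl","rb"))
measure(t,(255,150,362,275)); measure(s,(230,150,340,255))
for n,p,z in(("bottle cap",(434,175),190),("packet top",(437,238),130),("jar",(142,252),110),("tin",(158,200),110),("tray front L",(269,257),41),("tray front R",(315,271),41),("top corner",(282,154),150),("top corner",(358,172),150),("tc",(336,253),150),("tc",(259,233),150)): print(n,ray(t,p,z).round(0))
cv2.imwrite("pics/crop.png",cv2.resize(t["color"][150:275,255:362],None,fx=4.5,fy=4.5,interpolation=2))
E
```

```text
dial [563.7 -51.7] r 48.7
white [325.  205.6] 5 [556.4 -92.5] r 41.4 az -100.2
dial [549.9 -35.1] r 71.0
white [292.3 173.8] 20 [563.9 -80. ] r 47.0 az -72.7
white [303.4 197.6] 20 [494.9 -22.6] r 56.4 az 167.2
white [281.5 200. ] 2 [538.9  15.6] r 51.9 az 102.2
white [285.2 201.2] 4 [528.4  13.9] r 53.5 az 113.6
white [296.5 201.8] 30 [ 5.028e+02 -3.000e-01] r 58.5 az 143.5
bottle cap [ 621. -351.  190.]
packet top [ 476. -368.  130.]
jar [457. 373. 110.]
tin [590. 334. 110.]
tray front L [440.  52.  41.]
tray front R [400. -71.  41.]
top corner [693.   9. 150.]
top corner [ 642. -179.  150.]
tc [ 443. -117.  150.]
tc [496.  69. 150.]
```

View pics/crop.png

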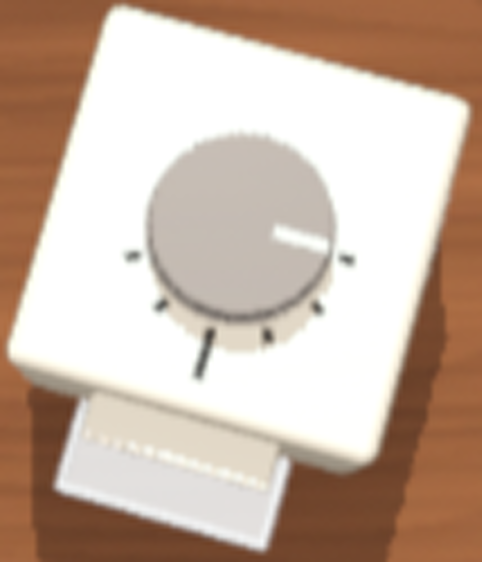

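The dial sits at about (568,-54). The casing front points to azimuth 163° and the pointer to -107°, so the dial is in detent 0 and needs 90° clockwise. I'll press both half-open fingertips on the dial top, centred on its axis, and twist, which gives pure torque with no side push. First I lift and cross over.

drive_tool:
  motion:
    - {"fingers":0.65,"linear":[0,0,-0.035],"twist":0}
    - {"fingers":0.65,"linear":[0,0,-0.035],"twist":0}
    - {"fingers":0.65,"linear":[0,0,-0.035],"twist":0}
    - {"fingers":0.65,"linear":[0.033,-0.0244,0],"twist":0}
    - {"fingers":0.65,"linear":[0.033,-0.0244,0],"twist":0}

```text
clock: 0.52
eef_pos: [306.9, -522.9, 310.6]
tool_rot: [3.136, 0.001, 0.419]
force: [1.2, 0.0, -0.5]
width: 55.6
gripper_force: 0.0
```

drive_tool:
  motion:
    - {"fingers":0.65,"linear":[0.033,-0.0244,0],"twist":0}
    - {"fingers":0.65,"linear":[0.033,-0.0244,0],"twist":0}
    - {"fingers":0.65,"linear":[0.033,-0.0244,0],"twist":0}
    - {"fingers":0.65,"linear":[0.033,-0.0244,0],"twist":0}
    - {"fingers":0.65,"linear":[0.033,-0.0244,0],"twist":0}

```text
clock: 0.93
eef_pos: [408.3, -339.4, 308.4]
tool_rot: [-3.141, 0.0, 0.425]
force: [0.5, -0.0, -0.2]
width: 55.5
gripper_force: 0.0
```

drive_tool:
  motion:
    - {"fingers":0.65,"linear":[0.033,-0.0244,0],"twist":0}
    - {"fingers":0.65,"linear":[0.033,-0.0244,0],"twist":0}
    - {"fingers":0.65,"linear":[0.033,-0.0244,0],"twist":0}
    - {"fingers":0.65,"linear":[0.033,-0.0244,0],"twist":0}
    - {"fingers":0.65,"linear":[0.033,-0.0244,0],"twist":0}

```text
clock: 1.35
eef_pos: [508.4, -160.3, 308.5]
tool_rot: [-3.141, 0.0, 0.425]
force: [-0.7, -0.4, -0.3]
width: 55.8
gripper_force: 0.0
```

drive_tool:
  motion:
    - {"fingers":0.65,"linear":[0.033,-0.0244,0],"twist":0}
    - {"fingers":0.65,"linear":[0.033,-0.0244,0],"twist":0}
    - {"fingers":0.65,"linear":[0.033,-0.0244,0],"twist":0}
    - {"fingers":0.65,"linear":[0,0,0],"twist":0}
    - {"fingers":0.65,"linear":[0,0,0],"twist":0}

```text
clock: 1.77
eef_pos: [568.6, -51.3, 307.9]
tool_rot: [-3.14, 0.0, 0.431]
force: [-0.1, -0.0, 0.3]
width: 55.4
gripper_force: 0.0
```

drive_tool:
  motion:
    - {"fingers":0.65,"linear":[0,0,0],"twist":-0.12}
    - {"fingers":0.65,"linear":[0,0,0],"twist":-0.12}
    - {"fingers":0.65,"linear":[0,0,0],"twist":-0.12}
    - {"fingers":0.65,"linear":[0,0,0],"twist":-0.12}
    - {"fingers":0.65,"linear":[0,0,0],"twist":-0.12}

```text
clock: 2.18
eef_pos: [567.2, -56.8, 308.4]
tool_rot: [-3.141, 0.001, 1.028]
force: [-0.2, 0.8, -1.0]
width: 55.4
gripper_force: 0.0
```

drive_tool:
  motion:
    - {"fingers":0.65,"linear":[0,0,0],"twist":-0.12}
    - {"fingers":0.65,"linear":[0,0,0],"twist":-0.12}
    - {"fingers":0.65,"linear":[0,0,0],"twist":0}

```text
clock: 2.43
eef_pos: [567.3, -56.7, 308.3]
tool_rot: [-3.141, 0.001, 1.265]
force: [-0.4, -0.2, -0.3]
width: 55.7
gripper_force: 0.0
```

Run:
```python
from h import *
import pickle
from cell import monitor,cams
t=pickle.load(open("pics/top0.pkl","rb"))
f=lambda u,v,z:ray(t,(255+u/4.5-.4,150+v/4.5-.4),z)[:2]
print("L/R ends",f(147,225,174),f(335,225,174),"top",f(241,133,174))
lm=[f(210,328,150),f(198,379,150)];print("long mark",lm)
for m in((347,260),(317,308),(267,335),(160,305),(133,256)):print("mark",f(*m,150).round(1))
print("ptr",f(275,232,175),f(330,245,175))
# casing by mask
g=t["color"].astype(int);m=(g.min(2)>150)
s=monitor.read_state();print(s["qpos"].round(2),s["eef_pos"],s["tool_rot"])
d=cams.get_image("side");c=d["color"][100:290,180:400]
cv2.imwrite("pics/s1.png",cv2.resize(c,None,fx=3,fy=3,interpolation=2))
```

```text
L/R ends [573.13471643  -2.06589416] [ 570.75438784 -102.70213707] top [622.20931073 -53.83570189]
long mark [array([519.35009601, -34.97956125]), array([491.62703396, -27.76532885])]
mark [ 555.1 -110.7]
mark [529.  -93.5]
mark [514.8 -65.9]
mark [532.6  -8. ]
mark [560.    6.2]
ptr [567.559166   -70.48692193] [559.84235613 -99.58955254]
[ 0.26  0.43 -0.31  1.59  0.14  1.15 -0.39] [567.30147037 -56.74844939 308.31380668] [-3.14085766e+00  9.80220483e-04  1.26517889e+00]
```

View pics/s1.png

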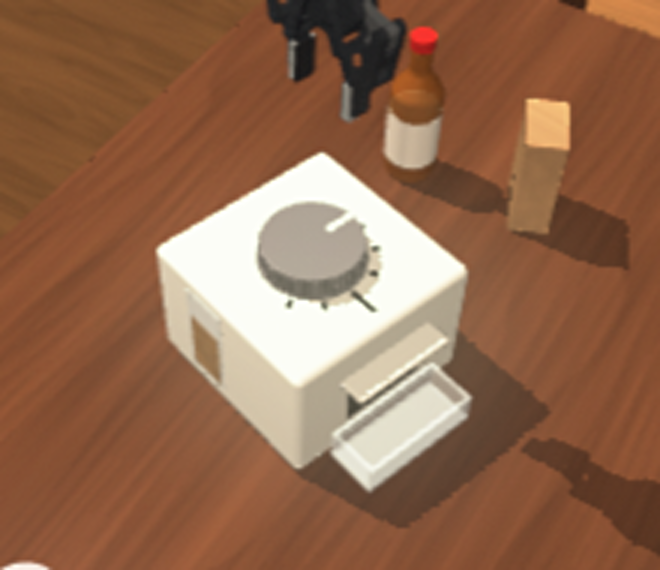

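The side view shows the hand clear above the dial, with the bottle and packet untouched. The dial centre refines to about (571.5,-53.5). Next I centre the hand and come down.

drive_tool:
  motion:
    - {"fingers":0.65,"linear":[0.0043,0.003,0.03],"twist":0}
    - {"fingers":0.65,"linear":[0,0,0.035],"twist":0}
    - {"fingers":0.65,"linear":[0,0,0.035],"twist":0}
    - {"fingers":0.65,"linear":[0,0,0.018],"twist":0}
    - {"fingers":0.65,"linear":[0,0,0],"twist":0}

```text
clock: 2.9
eef_pos: [568.5, -52.7, 186.3]
tool_rot: [-3.133, 0.003, 1.261]
force: [-1.0, -0.1, -1.0]
width: 55.2
gripper_force: 0.0
```

drive_tool:
  motion:
    - {"fingers":0.65,"linear":[0,0,0.003],"twist":0}
    - {"fingers":0.65,"linear":[0,0,0.003],"twist":0}
    - {"fingers":0.65,"linear":[0,0,0.003],"twist":0}
    - {"fingers":0.65,"linear":[0,0,0],"twist":0}

```text
clock: 3.23
eef_pos: [572.8, -51.7, 182.5]
tool_rot: [3.14, -0.0, 1.264]
force: [0.8, -0.6, 0.8]
width: 55.9
gripper_force: 0.0
```

drive_tool:
  motion:
    - {"fingers":0.65,"linear":[0,0,0.002],"twist":0}
    - {"fingers":0.65,"linear":[0,0,0.002],"twist":0}
    - {"fingers":0.65,"linear":[0,0,0.001],"twist":0}
    - {"fingers":0.65,"linear":[0,0,0],"twist":0}

```text
clock: 3.57
eef_pos: [572.1, -51.6, 176.5]
tool_rot: [-3.141, 0.0, 1.265]
force: [0.5, 0.5, 0.5]
width: 55.5
gripper_force: 0.0
```

drive_tool:
  motion:
    - {"fingers":0.65,"linear":[0,0,0.002],"twist":0}
    - {"fingers":0.65,"linear":[0,0,0],"twist":0}

```text
clock: 3.73
eef_pos: [572.1, -51.6, 174.4]
tool_rot: [-3.141, 0.0, 1.265]
force: [-0.2, -0.5, 0.2]
width: 55.5
gripper_force: 0.0
```

drive_tool:
  motion:
    - {"fingers":0.65,"linear":[0,0,0.002],"twist":0}
    - {"fingers":0.65,"linear":[0,0,0],"twist":0}

```text
clock: 3.9
eef_pos: [572.0, -51.6, 172.3]
tool_rot: [-3.141, 0.0, 1.265]
force: [0.0, -0.4, 0.4]
width: 55.1
gripper_force: 0.0
```

drive_tool:
  motion:
    - {"fingers":0.65,"linear":[0,0,0.002],"twist":0}
    - {"fingers":0.65,"linear":[0,0,0],"twist":0}

```text
clock: 4.07
eef_pos: [572.1, -51.6, 170.3]
tool_rot: [-3.141, 0.0, 1.265]
force: [-0.6, -0.2, -0.6]
width: 55.7
gripper_force: 0.0
```

drive_tool:
  motion:
    - {"fingers":0.65,"linear":[0,0,0.001],"twist":0}
    - {"fingers":0.65,"linear":[0,0,0],"twist":0}

```text
clock: 4.23
eef_pos: [572.1, -51.6, 169.5]
tool_rot: [-3.141, 0.0, 1.265]
force: [-0.8, 0.2, -0.3]
width: 55.9
gripper_force: 0.0
```

drive_tool:
  motion:
    - {"fingers":0.65,"linear":[0,0,0.001],"twist":0}
    - {"fingers":0.65,"linear":[0,0,0],"twist":0}

```text
clock: 4.4
eef_pos: [572.2, -51.6, 168.5]
tool_rot: [-3.141, 0.0, 1.265]
force: [-0.5, 0.4, -0.6]
width: 55.4
gripper_force: 0.0
```

drive_tool:
  motion:
    - {"fingers":0.65,"linear":[0,0,0.001],"twist":0}
    - {"fingers":0.65,"linear":[0,0,0],"twist":0}

```text
clock: 4.57
eef_pos: [572.2, -51.6, 167.5]
tool_rot: [-3.141, 0.0, 1.265]
force: [0.8, 0.4, 0.4]
width: 55.4
gripper_force: 0.0
```

drive_tool:
  motion:
    - {"fingers":0.65,"linear":[0,0,0.001],"twist":0}
    - {"fingers":0.65,"linear":[0,0,0],"twist":0}

```text
clock: 4.73
eef_pos: [572.1, -51.6, 166.5]
tool_rot: [-3.141, 0.0, 1.265]
force: [0.6, 0.1, 0.7]
width: 55.5
gripper_force: 0.0
```

drive_tool:
  motion:
    - {"fingers":0.65,"linear":[0,0,0.001],"twist":0}
    - {"fingers":0.65,"linear":[0,0,0],"twist":0}

```text
clock: 4.9
eef_pos: [572.2, -51.6, 165.5]
tool_rot: [-3.141, 0.0, 1.265]
force: [0.5, -0.3, 0.4]
width: 55.7
gripper_force: 0.0
```

Run:
```python
from cell import cams
import cv2
d=cams.get_image("side");c=d["color"][110:260,200:360]
cv2.imwrite("pics/s2.png",cv2.resize(c,None,fx=4,fy=4,interpolation=2))
```

```text
(no output)
```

View pics/s2.png

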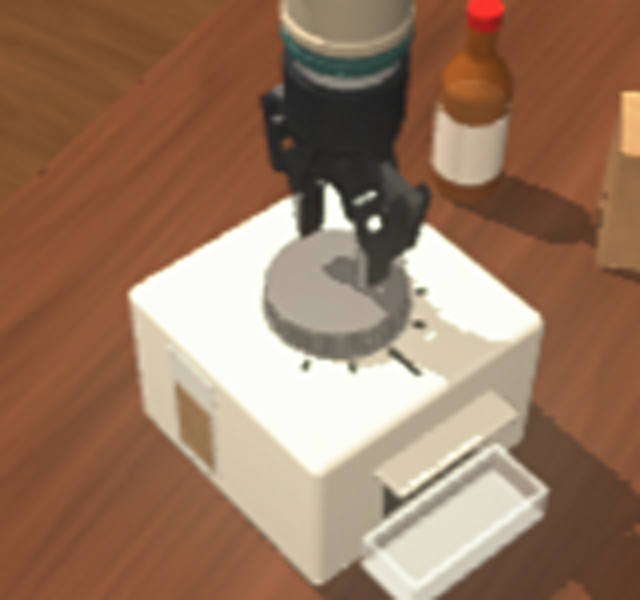

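Run:
```python
from h import *
import pickle
s=pickle.load(open("pics/side0.pkl","rb"));t=pickle.load(open("pics/top0.pkl","rb"))
f=lambda X:((proj(s,X)-[200,110])*4).round(0)
for c in((571.5,-53.5),(563.7,-51.7),(580,-60)):
  print(c,"dial c",f((*c,174)),"mark",f((c[0]-68,c[1]+21,150)),"rim",[f((c[0]+50*np.cos(a),c[1]+50*np.sin(a),174)) for a in np.arange(4)*np.pi/2])
u=np.array([.954,-.301,0])
for h in(174,185,200):
  for r in(-42,-28,28,42):print(h,r,f(np.array([572.1,-51.6,h])+r*u))
# side: casing-top corner rays
for p in((320,155),(465,272),(300,388),(160,255)):print(ray(s,(180+p[0]/3,100+p[1]/3),150).round(0))
```

```text
(571.5, -53.5) dial c [340. 275.] mark [408. 359.] rim [array([278., 246.]), array([300., 321.]), array([403., 304.]), array([377., 231.])]
(563.7, -51.7) dial c [348. 281.] mark [417. 365.] rim [array([286., 252.]), array([308., 327.]), array([411., 311.]), array([385., 237.])]
(580, -60) dial c [334. 264.] mark [402. 347.] rim [array([273., 235.]), array([294., 310.]), array([397., 293.]), array([372., 220.])]
174 -42 [378. 312.]
174 -28 [364. 300.]
174 28 [311. 253.]
174 42 [298. 242.]
185 -42 [379. 301.]
185 -28 [365. 289.]
185 28 [311. 242.]
185 42 [298. 231.]
200 -42 [380. 285.]
200 -28 [366. 273.]
200 28 [311. 226.]
200 42 [298. 215.]
[ 637. -169.  150.]
[ 443. -110.  150.]
[501.  82. 150.]
[690.  25. 150.]
```

The picture shows both tips over the dial and still roughly 10 mm above it, so I carry on down.

drive_tool:
  motion:
    - {"fingers":0.65,"linear":[0,0,0.001],"twist":0}
    - {"fingers":0.65,"linear":[0,0,0.001],"twist":0}
    - {"fingers":0.65,"linear":[0,0,0],"twist":0}

```text
clock: 5.2
eef_pos: [572.1, -51.6, 163.4]
tool_rot: [-3.141, 0.0, 1.265]
force: [0.7, 0.2, 0.4]
width: 55.1
gripper_force: 0.0
```

drive_tool:
  motion:
    - {"fingers":0.65,"linear":[0,0,0.001],"twist":0}
    - {"fingers":0.65,"linear":[0,0,0],"twist":0}

```text
clock: 5.37
eef_pos: [572.1, -51.6, 162.5]
tool_rot: [-3.141, 0.0, 1.265]
force: [-0.1, -0.0, -0.0]
width: 55.6
gripper_force: 0.0
```

drive_tool:
  motion:
    - {"fingers":0.65,"linear":[0,0,0.001],"twist":0}
    - {"fingers":0.65,"linear":[0,0,0],"twist":0}

```text
clock: 5.53
eef_pos: [572.2, -51.6, 161.5]
tool_rot: [-3.141, 0.0, 1.265]
force: [0.2, -0.7, 0.4]
width: 55.8
gripper_force: 0.0
```

Run:
```python
from cell import cams
import cv2
import numpy as np
a=cams.get_image("side")["color"][140:215,230:320];b=cams.get_image("top")["color"][155:245,250:365]
cv2.imwrite("pics/s3.png",np.hstack([cv2.resize(a,(400,333),interpolation=2),cv2.resize(b,(400,333),interpolation=2)]))
```

```text
(no output)
```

View pics/s3.png

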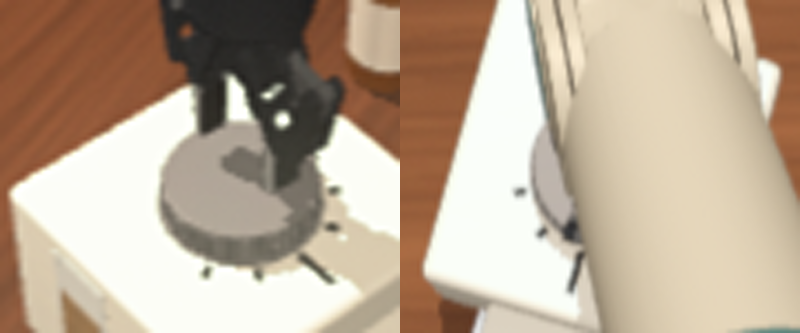

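The tips still look about 10 mm or so above the dial, and the force is zero. I continue down in 1 mm steps, watching the force.

drive_tool:
  motion:
    - {"fingers":0.65,"linear":[0,0,0.001],"twist":0}
    - {"fingers":0.65,"linear":[0,0,0],"twist":0}

```text
clock: 5.8
eef_pos: [572.2, -51.5, 160.5]
tool_rot: [-3.141, 0.0, 1.265]
force: [-0.4, 0.2, 0.2]
width: 55.7
gripper_force: 0.0
```

drive_tool:
  motion:
    - {"fingers":0.65,"linear":[0,0,0.001],"twist":0}
    - {"fingers":0.65,"linear":[0,0,0],"twist":0}

```text
clock: 5.97
eef_pos: [572.1, -51.6, 159.5]
tool_rot: [-3.141, 0.0, 1.265]
force: [0.6, -0.3, 0.2]
width: 55.4
gripper_force: 0.0
```

drive_tool:
  motion:
    - {"fingers":0.65,"linear":[0,0,0.001],"twist":0}
    - {"fingers":0.65,"linear":[0,0,0],"twist":0}

```text
clock: 6.13
eef_pos: [572.1, -51.6, 158.4]
tool_rot: [-3.141, 0.0, 1.265]
force: [-0.5, 0.1, 0.1]
width: 55.4
gripper_force: 0.0
```

drive_tool:
  motion:
    - {"fingers":0.65,"linear":[0,0,0.001],"twist":0}
    - {"fingers":0.65,"linear":[0,0,0],"twist":0}

```text
clock: 6.3
eef_pos: [572.2, -51.6, 157.5]
tool_rot: [-3.141, 0.0, 1.265]
force: [0.7, 0.4, -0.2]
width: 55.6
gripper_force: 0.0
```

Run:
```python
from cell import cams,monitor
import cv2
import numpy as np
a=cams.get_image("side")["color"];cv2.imwrite("pics/raw4.png",a);a=a[135:210,235:335]
cv2.imwrite("pics/s4.png",cv2.resize(a,(800,600),interpolation=0))
print(monitor.read_state()["eef_pos"])
```

```text
[572.18991447 -51.56445556 157.51542069]
```

View pics/s4.png

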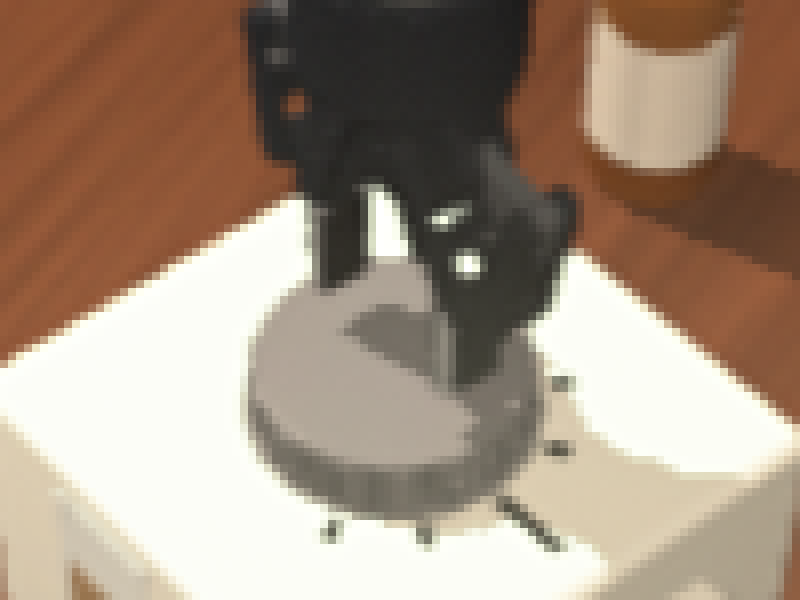

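The front tip, at (470,380), casts a detached shadow, and the rear tip is at (340,285). The dial top is centred near (396,365). Both tips are over the dial with a gap remaining, so the pads sit further back than I assumed. I keep descending with the force as guard.

drive_tool:
  motion:
    - {"fingers":0.65,"linear":[0,0,0.001],"twist":0}
    - {"fingers":0.65,"linear":[0,0,0.001],"twist":0}
    - {"fingers":0.65,"linear":[0,0,0],"twist":0}

```text
clock: 6.6
eef_pos: [572.1, -51.6, 155.4]
tool_rot: [-3.141, 0.0, 1.265]
force: [-0.6, 0.9, -0.4]
width: 55.6
gripper_force: 0.0
```

drive_tool:
  motion:
    - {"fingers":0.65,"linear":[0,0,0.001],"twist":0}
    - {"fingers":0.65,"linear":[0,0,0],"twist":0}

```text
clock: 6.77
eef_pos: [572.1, -51.6, 154.4]
tool_rot: [-3.141, 0.0, 1.265]
force: [0.2, 0.6, 0.4]
width: 55.6
gripper_force: 0.0
```

drive_tool:
  motion:
    - {"fingers":0.65,"linear":[0,0,0.001],"twist":0}
    - {"fingers":0.65,"linear":[0,0,0],"twist":0}

```text
clock: 6.93
eef_pos: [572.2, -51.6, 153.5]
tool_rot: [-3.141, 0.0, 1.265]
force: [-0.6, -0.3, 0.6]
width: 55.6
gripper_force: 0.0
```

drive_tool:
  motion:
    - {"fingers":0.65,"linear":[0,0,0.001],"twist":0}
    - {"fingers":0.65,"linear":[0,0,0],"twist":0}

```text
clock: 7.1
eef_pos: [572.2, -51.6, 152.5]
tool_rot: [-3.141, 0.0, 1.265]
force: [0.2, 0.5, 0.5]
width: 55.4
gripper_force: 0.0
```

drive_tool:
  motion:
    - {"fingers":0.65,"linear":[0,0,0.001],"twist":0}
    - {"fingers":0.65,"linear":[0,0,0],"twist":0}

```text
clock: 7.27
eef_pos: [572.2, -51.6, 151.5]
tool_rot: [-3.141, 0.0, 1.265]
force: [-0.1, 0.1, 0.2]
width: 55.1
gripper_force: 0.0
```

drive_tool:
  motion:
    - {"fingers":0.65,"linear":[0,0,0.001],"twist":0}
    - {"fingers":0.65,"linear":[0,0,0],"twist":0}

```text
clock: 7.43
eef_pos: [572.2, -51.6, 150.5]
tool_rot: [-3.141, 0.0, 1.265]
force: [0.7, 0.3, 0.7]
width: 55.4
gripper_force: 0.0
```

drive_tool:
  motion:
    - {"fingers":0.65,"linear":[0,0,0.001],"twist":0}
    - {"fingers":0.65,"linear":[0,0,0],"twist":0}

```text
clock: 7.6
eef_pos: [572.1, -51.6, 149.5]
tool_rot: [-3.141, 0.0, 1.265]
force: [0.2, -0.0, -0.4]
width: 55.5
gripper_force: 0.0
```

Run:
```python
from cell import cams
from h import *
a=cams.get_image("side")["color"];cv2.imwrite("pics/raw5.png",a);b=cv2.imread("pics/raw4.png")
for im in(b,a):
    m=(im.max(2)<75)[135:210,235:335]
    for x0,x1 in((38,46),(55,63)):  # rear, front finger columns
        print([int(np.argwhere(m[:55,x]).max()) if m[:55,x].any() else -1 for x in range(x0,x1)])
cv2.imwrite("pics/s5.png",cv2.resize(a[135:210,235:335],(800,600),interpolation=0))
```

```text
[24, 24, 34, 35, 34, 34, 33, 32]
[38, 39, 47, 47, 46, 46, 45, 42]
[26, 26, 36, 37, 36, 36, 35, 34]
[41, 42, 49, 49, 48, 47, 45, 43]
```

View pics/s5.png

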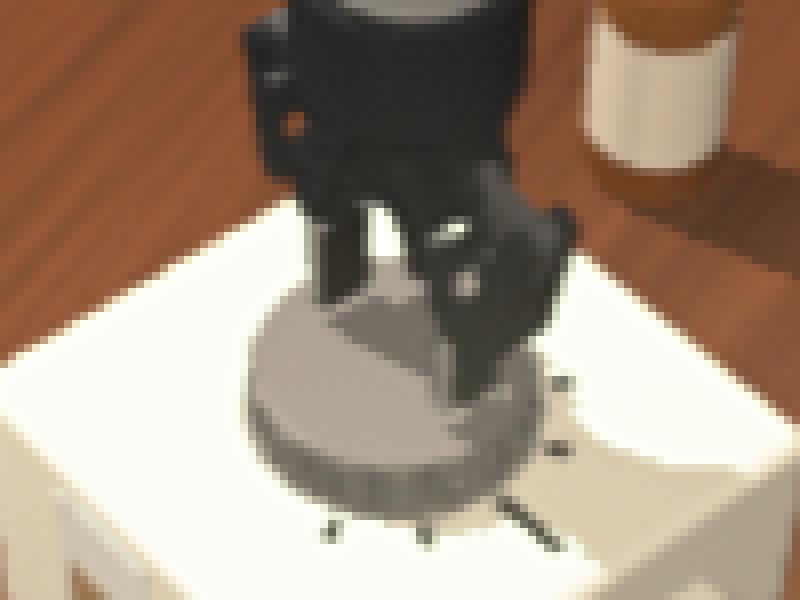

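The shadow now nearly meets the rear tip at (330,310), so contact is a few mm away.

drive_tool:
  motion:
    - {"fingers":0.65,"linear":[0,0,0.001],"twist":0}
    - {"fingers":0.65,"linear":[0,0,0],"twist":0}

```text
clock: 7.82
eef_pos: [572.1, -51.6, 148.5]
tool_rot: [-3.141, 0.0, 1.265]
force: [-0.2, 0.2, -0.1]
width: 55.8
gripper_force: 0.0
```

drive_tool:
  motion:
    - {"fingers":0.65,"linear":[0,0,0.001],"twist":0}
    - {"fingers":0.65,"linear":[0,0,0],"twist":0}

```text
clock: 7.98
eef_pos: [572.1, -51.6, 147.5]
tool_rot: [-3.141, 0.0, 1.265]
force: [0.6, -0.2, 0.6]
width: 55.3
gripper_force: 0.0
```

drive_tool:
  motion:
    - {"fingers":0.65,"linear":[0,0,0.001],"twist":0}
    - {"fingers":0.65,"linear":[0,0,0],"twist":0}

```text
clock: 8.15
eef_pos: [572.2, -51.6, 146.5]
tool_rot: [-3.141, 0.0, 1.265]
force: [0.4, -0.4, -1.4]
width: 55.6
gripper_force: 0.0
```

drive_tool:
  motion:
    - {"fingers":0.65,"linear":[0,0,0.001],"twist":0}
    - {"fingers":0.65,"linear":[0,0,0],"twist":0}

```text
clock: 8.32
eef_pos: [572.1, -51.6, 145.4]
tool_rot: [-3.141, 0.0, 1.265]
force: [-0.2, 0.6, -1.1]
width: 55.6
gripper_force: 0.0
```

drive_tool:
  motion:
    - {"fingers":0.65,"linear":[0,0,0.001],"twist":0}
    - {"fingers":0.65,"linear":[0,0,0],"twist":0}

```text
clock: 8.48
eef_pos: [572.2, -51.6, 144.5]
tool_rot: [-3.141, 0.0, 1.265]
force: [0.4, 0.2, -0.4]
width: 55.5
gripper_force: 0.0
```

drive_tool:
  motion:
    - {"fingers":0.65,"linear":[0,0,0.001],"twist":0}
    - {"fingers":0.65,"linear":[0,0,0],"twist":0}

```text
clock: 8.65
eef_pos: [572.2, -51.6, 143.5]
tool_rot: [-3.141, 0.0, 1.265]
force: [0.1, -0.0, -0.4]
width: 55.2
gripper_force: 0.0
```

Run:
```python
from cell import cams,monitor
from h import *
a=cams.get_image("side")["color"];cv2.imwrite("pics/raw6.png",a)
m=(a.max(2)<75)[135:210,235:335]
for x0,x1 in((38,46),(55,63)): print([int(np.argwhere(m[:56,x]).max()) if m[:56,x].any() else -1 for x in range(x0,x1)])
s=monitor.read_state();print(s["force"],s["torque"],s["eef_pos"],s["tau"].round(2),s["qpos"].round(3))
cv2.imwrite("pics/s6.png",cv2.resize(a[135:210,235:335],(800,600),interpolation=0))
```

```text
[27, 28, 37, 39, 38, 38, 37, 35]
[42, 43, 51, 50, 50, 49, 46, 45]
[ 0.41200678 -0.0291413  -0.63982188] [-0.02568871  0.06006172  0.01013376] [572.17091882 -51.56751115 143.50232097] [-1.000e-02 -5.102e+01 -2.750e+00 -1.579e+01  1.000e-02 -1.000e-02
 -0.000e+00] [ 0.215  0.604 -0.269  1.79   0.217  0.776 -0.47 ]
```

View pics/s6.png

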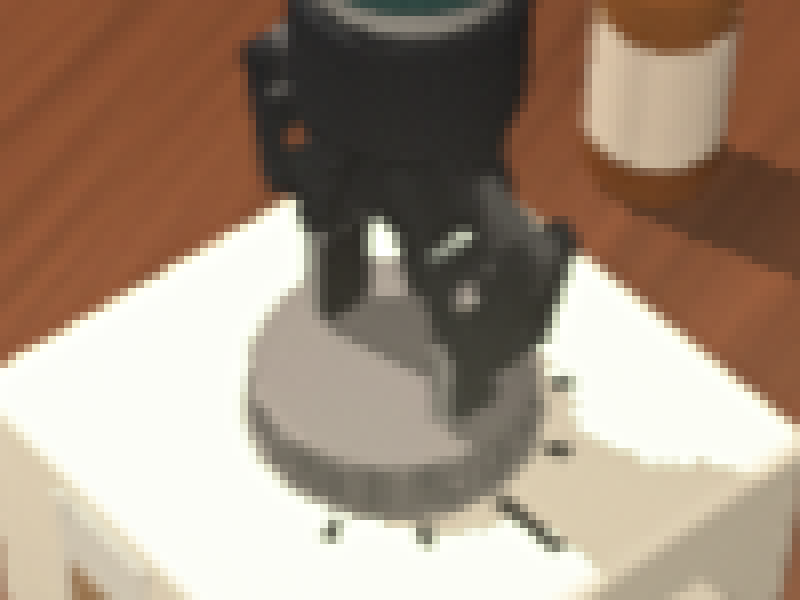

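The shadow now meets both tips at (343,312) and (465,420), and their midpoint matches the dial centre at (396,365). Contact is imminent.

drive_tool:
  motion:
    - {"fingers":0.65,"linear":[0,0,0.001],"twist":0}
    - {"fingers":0.65,"linear":[0,0,0],"twist":0}

```text
clock: 8.87
eef_pos: [572.1, -51.6, 142.5]
tool_rot: [-3.141, 0.0, 1.265]
force: [-0.3, 0.7, -0.1]
width: 55.4
gripper_force: 0.0
```

drive_tool:
  motion:
    - {"fingers":0.65,"linear":[0,0,0.001],"twist":0}
    - {"fingers":0.65,"linear":[0,0,0],"twist":0}

```text
clock: 9.03
eef_pos: [572.3, -51.6, 142.3]
tool_rot: [3.141, 0.0, 1.265]
force: [-1.4, -0.5, 4.8]
width: 55.7
gripper_force: 2.6
```

drive_tool:
  motion:
    - {"fingers":0.65,"linear":[0,0,0.001],"twist":0}
    - {"fingers":0.65,"linear":[0,0,0],"twist":0}

```text
clock: 9.2
eef_pos: [572.4, -51.6, 142.2]
tool_rot: [3.141, 0.0, 1.265]
force: [-3.3, 0.5, 12.1]
width: 55.3
gripper_force: 5.9
```

Contact. The stiffness is about 8 N/mm, so I press a bit more and start the twist.

drive_tool:
  motion:
    - {"fingers":0.65,"linear":[0,0,0.0005],"twist":0}
    - {"fingers":0.65,"linear":[0,0,0],"twist":0.06}
    - {"fingers":0.65,"linear":[0,0,0],"twist":0.06}
    - {"fingers":0.65,"linear":[0,0,0],"twist":0.06}
    - {"fingers":0.65,"linear":[0,0,0],"twist":0.06}

```text
clock: 9.62
eef_pos: [572.4, -51.1, 142.2]
tool_rot: [3.141, -0.001, 1.022]
force: [-5.0, 1.3, 14.2]
width: 55.6
gripper_force: 7.2
```

Run:
```python
from cell import monitor
s=monitor.read_state();print(s["force"],s["torque"],s["tool_rot"])
```

```text
[-5.04098155  1.28475078 14.20526918] [0.23978978 1.03270144 0.0276285 ] [ 3.14081419e+00 -6.04368006e-04  1.02200298e+00]
```

drive_tool:
  motion:
    - {"fingers":0.65,"linear":[0,0,0],"twist":0.06}
    - {"fingers":0.65,"linear":[0,0,0],"twist":0.06}
    - {"fingers":0.65,"linear":[0,0,0],"twist":0.06}
    - {"fingers":0.65,"linear":[0,0,0],"twist":0.06}
    - {"fingers":0.65,"linear":[0,0,0],"twist":0.06}

```text
clock: 10.03
eef_pos: [572.5, -50.6, 142.1]
tool_rot: [3.141, -0.002, 0.722]
force: [-4.6, 2.5, 14.4]
width: 55.6
gripper_force: 7.1
```

drive_tool:
  motion:
    - {"fingers":0.65,"linear":[0,0,0],"twist":0.06}
    - {"fingers":0.65,"linear":[0,0,0],"twist":0.06}
    - {"fingers":0.65,"linear":[0,0,0],"twist":0.06}
    - {"fingers":0.65,"linear":[0,0,0],"twist":0.06}
    - {"fingers":0.65,"linear":[0,0,0],"twist":0.06}

```text
clock: 10.45
eef_pos: [572.8, -50.1, 142.2]
tool_rot: [-3.141, -0.002, 0.423]
force: [-3.1, 2.5, 13.4]
width: 55.3
gripper_force: 6.8
```

Run:
```python
from cell import monitor,cams
from h import *
s=monitor.read_state();print(s["force"],s["torque"],s["tool_rot"],s["qpos"].round(2))
d=cams.get_image("side");cv2.imwrite("pics/raw7.png",d["color"])
g=d["color"][165:195,262:306].astype(int)
for q in blobs((g.min(2)>190),3): print(q[0]+[262,165],q[1],ray(d,q[0]+[262,165],174)[:2])
```

```text
[-3.10078381  2.54197439 13.40962569] [0.61683414 0.78292797 0.01688752] [-3.14091754e+00 -2.35645315e-03  4.22723375e-01] [ 0.06  0.59 -0.03  1.8   0.02  0.75 -1.13]
[265.95631068 176.15533981] [  0   0  15  30 206] [620.10901292 -33.16262069]
[299.9140625 169.6484375] [ 29   0  15  15 128] [ 554.37195816 -105.42978131]
[292.27272727 180.        ] [28 14  5  3 11] [551.97297474 -60.26029681]
```

The pointer is now at about azimuth -155° after 48° of twist, so the dial follows without slip. I do the remaining 0.73 rad.

drive_tool:
  motion:
    - {"fingers":0.65,"linear":[0,0,0],"twist":0.06}
    - {"fingers":0.65,"linear":[0,0,0],"twist":0.06}
    - {"fingers":0.65,"linear":[0,0,0],"twist":0.06}
    - {"fingers":0.65,"linear":[0,0,0],"twist":0.06}
    - {"fingers":0.65,"linear":[0,0,0],"twist":0.06}

```text
clock: 10.92
eef_pos: [573.3, -49.7, 142.2]
tool_rot: [-3.14, -0.003, 0.123]
force: [-3.1, 2.9, 13.4]
width: 55.7
gripper_force: 6.5
```

drive_tool:
  motion:
    - {"fingers":0.65,"linear":[0,0,0],"twist":0.06}
    - {"fingers":0.65,"linear":[0,0,0],"twist":0.06}
    - {"fingers":0.65,"linear":[0,0,0],"twist":0.06}
    - {"fingers":0.65,"linear":[0,0,0],"twist":0.06}
    - {"fingers":0.65,"linear":[0,0,0],"twist":0.06}

```text
clock: 11.33
eef_pos: [573.8, -49.5, 142.2]
tool_rot: [-3.139, -0.003, -0.177]
force: [-2.0, 3.4, 11.6]
width: 55.4
gripper_force: 6.1
```

drive_tool:
  motion:
    - {"fingers":0.65,"linear":[0,0,0],"twist":0.06}
    - {"fingers":0.65,"linear":[0,0,0],"twist":0.06}
    - {"fingers":0.65,"linear":[0,0,0],"twist":0}

```text
clock: 11.58
eef_pos: [574.0, -49.5, 142.2]
tool_rot: [-3.138, -0.003, -0.296]
force: [-1.5, 3.7, 12.2]
width: 55.7
gripper_force: 6.2
```

Run:
```python
from cell import monitor,cams
from h import *
s=monitor.read_state();print(s["force"],s["torque"],s["tool_rot"],s["qpos"].round(2))
d=cams.get_image("side");cv2.imwrite("pics/raw8.png",d["color"])
g=d["color"][165:195,262:306].astype(int)
for q in blobs((g.min(2)>190),3): print(q[0]+[262,165],q[1],ray(d,q[0]+[262,165],174)[:2])
```

```text
[-1.52105541  3.70671265 12.17049731] [ 0.60127715  0.28787358 -0.0827132 ] [-3.13843283e+00 -3.13195578e-03 -2.96494853e-01] [-0.08  0.6   0.18  1.8  -0.15  0.75 -1.68]
[286.5 165.8] [23  0  4  3 10] [593.71697048 -97.82231034]
[301.88679245 171.22641509] [ 35   0   9  17 106] [ 546.66855563 -103.16277236]
[263.76842105 184.85263158] [ 0  5  8 25 95] [607.27805113  -3.26714325]
[290.66666667 185.        ] [26 18  7  5 18] [546.1327532  -42.24897256]
```

The pointer lies at about azimuth 162°, on the long mark. I lift off straight up.

drive_tool:
  motion:
    - {"fingers":0.65,"linear":[0,0,-0.003],"twist":0}
    - {"fingers":0.65,"linear":[0,0,-0.01],"twist":0}
    - {"fingers":0.65,"linear":[0,0,-0.03],"twist":0}
    - {"fingers":0.65,"linear":[0,0,-0.035],"twist":0}
    - {"fingers":0.65,"linear":[0,0,-0.035],"twist":0}

```text
clock: 12.05
eef_pos: [571.4, -51.9, 254.3]
tool_rot: [3.141, 0.002, -0.296]
force: [-0.7, -0.8, 0.3]
width: 55.5
gripper_force: 0.0
```

drive_tool:
  motion:
    - {"fingers":0.65,"linear":[0,0,-0.035],"twist":0}
    - {"fingers":0.65,"linear":[0,0,-0.03],"twist":0}
    - {"fingers":0.65,"linear":[0,0,0],"twist":0}
    - {"fingers":0.65,"linear":[0,0,0],"twist":0}

```text
clock: 12.38
eef_pos: [573.1, -52.1, 320.3]
tool_rot: [-3.141, -0.004, -0.296]
force: [-1.0, 0.1, -0.6]
width: 55.7
gripper_force: 0.0
```

Run:
```python
from cell import monitor,cams
from h import *
d=cams.get_image("side");s0=cv2.imread("pics/side0.png")
print(monitor.read_state()["force"],monitor.read_state()["qd"].round(3))
c=lambda a:cv2.resize(a[140:265,225:345],(400,417),interpolation=2)
cv2.imwrite("pics/s9.png",np.hstack([c(s0),c(d["color"])]))
```

```text
[ 0.00635095  0.23439911 -0.45580382] [ 0.001  0.03  -0.006  0.035 -0.003 -0.003  0.   ]
```

View pics/s9.png

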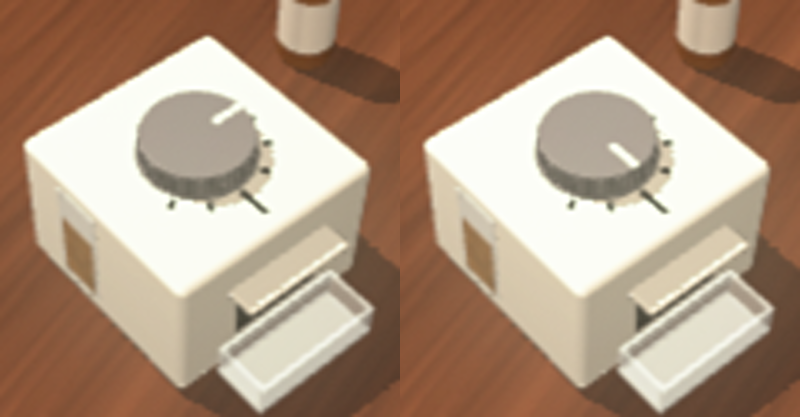

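In the after picture the pointer, (612,145) to (637,165), lines up with the long mark at (655,202). The dispenser has not moved and the hand is clear.

```bash
python3 -c "
from cell import ctrl
print(ctrl.finish_job())"
```

```text
the job is handed in; nothing more can be done
None
```

The job is handed in: the dial is clicked in with its pointer at the long mark, the hand is clear, the dispenser shows no movement in the before-and-after pictures, and I saw no contact with the bottle, jar, tin or packet (final positions not re-measured).

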